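# Start the collar nut on the painting turntable's spindle

## Robot

A 6-joint arm with a two-finger parallel gripper is mounted at the origin on the work surface. World frame = base frame: x ahead of the robot, y to its left, z up, the work surface at z = 0. Lengths are in m, angles in rad, forces in N, time in s.
With the tool pointing down it reaches from about 0.35 to 0.775 m from the base axis. Payload 5.5 kg.
Tool frame: the origin (TCP) lies midway between the tips of the shut fingers; the grasp point (between the pads) lies grip_point_offset behind it (grip_point_offset is the distance from the TCP to the grasp point, in m); z points along the fingers, y is the direction in which the jaws open and shut (so a half turn about z gives the same grasp; the last joint's range is limited). The gripper opens to 85 mm and grips with 20 to 120 N. Pads are 22 mm wide; open, the fingers measure 114 mm over their backs; the gripper's body (76 mm by 85 mm) begins 54 mm behind the grasp point. The pads swing forward as they close: fully open they stand 13 mm farther back than shut.
Start: joints at [1.097, 0.313, 0.046, 1.304, 0, 1.431], TCP at [0.188, 0.543, 0.231] pointing down, gripper open.
Joint ranges: [-2.76, 2.76], [-0.86, 1.69], [-1.03, 1.26], [-2.2, 2.34], [-1.47, 1.5], [-3.14, 3.14]. Speed limits (rad/s): [2.57, 2.57, 3.14, 3.14, 3.14, 3.14].

## Interface

Orientations are given as a unit quaternion [w, x, y, z].
In Python, from workcell import * gives the robot as it stands.
- The arm moves only by the tool send_rows, never from a script. Its argument "series" is one flat list of numbers, 7 for each row, row after row: the shift along the tool's x, y, z in cm, then the turn, a rotation vector about the tool's x, y, z in degrees, then the opening, from 0 (shut) to 1 (fully open). A call has 1 to 10 rows; each row is the pose to reach, as a shift and turn from the pose commanded when the call began, along the tool's axes at that moment; what a row does not reach only later rows make up. A row lasts 1/12 s, in which the tool goes at most 41.7 mm and 7.16 degrees, less where a joint would pass 70% of its speed; a pose out of reach is approached as far as the arm can. A call with a gripper value outside its range is refused whole. The fingers move at their own pace and stop on an object; "newtons" is the grip in N (left out, the last holds). Time passes only in rows, so rows that repeat a pose let the fingers close. It gives the time, the measured TCP pose, the force and the opening at its end, in the units of the state.
- get_state(): the state, without advancing time (a new reading comes with each control period).
- read_camera(name): name is "scene" or "top" or "wrist"; returns the picture (480x640x3 uint8, blue, green, red); there is no depth.
- camera_info(name): a dict with "K" (3x3 intrinsics, pixels), "D" ([k1, k2, p1, p2, k3] as OpenCV has them; the pictures are not rectified), "xyz" and "attitude" of the camera in the world. Camera axes: x right, y down, z forward; pixel columns grow to the right and rows downward; lengths in m; the calibration is good to about 2 mm. A picture is of the moment at which its call begins: read the wrist's pose just before it. camera_info takes no time and is no camera call; for the wrist camera it gives the pose at the moment of the call.
- hand_in(): hands the job in, once; it reports no verdict.
Trained networks look in the newest picture that a camera, given by its name, has taken for a name from the list of things; names that differ only in an ending like _2 or _b are one class to them, and where a whole thing is asked for, a point or a joint stands for the part that bears it (a point fixed in the world has none). Each returns a list of dicts, best first, with "p" (0 to 1); they miss things now and then, are a little off and sometimes report something else, mostly with a low value. They report only what shows in the picture. A call takes as long as a camera call. They do not tell look-alikes from the thing itself.
- silhouettes(camera, label): "pixels" (480x640 bool, what is visible of it) and "box" ([left, top, width, height] in pixels, round what is visible of it).
The state is a dict: "clock": time; "joint_pos": joint angles; "qvel": joint speeds; "tau": joint torques, N m; "tcp_pos": TCP position; "orientation": TCP orientation; "wrist_force": force on the tool from outside, world axes, zero at the start; "ft_torque": the same for the moment, N m; "finger_gap": finger opening in m.
Only numpy, scipy, OpenCV 4.12 (cv2) and the standard library are available. Lean on these libraries where they do the work, as an engineer would, in place of code of your own. Each camera call takes 0.05 s, during which the arm holds its last target. There are 200 camera calls.

## Task

The mirror housing's carrier lies on the painting turntable, ready to be clamped. Set the big collar nut, collar down, on the stud in its middle and, bearing on it lightly, turn it backwards (anticlockwise from above) until you feel the thread drop in; then run it on clockwise until its collar meets the carrier, no more than finger-tight, never forcing it, and let go. Keep off the mirror housing and leave the other things on the bench where they are.

Things in the scene. Friction and masses are not known exactly. Their poses are not given: they have to be found in the camera images.
- nut_centre (a point): Centre of the loose collar nut, half-way up on its axis; z along the axis, up when it stands collar down as at the start. Bare steel, 38 mm high, 0.3 to 0.45 kg. Its lowest 6 mm are a round collar 56 mm across, the rest a hexagon. The bore, 26 mm over the ridges of its thread, goes right through.
- nut_hex (a point): Middle of the nut's hexagon, 22 mm above the nut's underside. The hexagon is 46 mm across flats and 32 mm high. Its flats face this frame's x axis and every 60 degrees from it, so fingers that close along x (or 60 or 120 degrees from it) meet two flats. Finger tips must stay above the wider collar, whose top is 16 mm below this point.
- stud: The fixed, upright steel stud in the middle of the turntable, which clamps the carrier. Origin on its axis at the carrier's top face (60 mm above the bench), z up. Up to 14.5 mm above the carrier it has a coarse thread, 30 mm over the ridges; then a smooth plain point, 24.6 mm in diameter, to 30 mm; then a cone narrowing to 14 mm at the top.
- stud_top (a point): Middle of the stud's flat top, 38 mm above the carrier. The nut passes over the cone and slides, about 1 mm loose all round, down the plain point until it rests on the thread's ends, its underside between 5 and 14 mm above the carrier according to how it is turned.
- thread: The stud's thread; origin on the axis at its upper end, 14.5 mm above the carrier. Right-hand, two starts, lead 16 mm a turn (1 mm each 22 degrees). Where the starts face, in nut and stud, cannot be seen; yaw tells nothing. Backed off, the resting nut climbs to some 13 mm above the carrier and, within half a turn, falls 8 mm: dropped in. Then about 130 degrees clockwise bring it down.
- jig: The fixed painting turntable: round grey foot 180 mm across, flange, and on it the carrier, a dark flat steel bar 70 mm wide whose top is 60 mm above the bench. Origin on the stud's axis at the bench; the bar runs from here 230 mm to -y. In the thread the nut has 1 mm of play, so it binds on the carrier some 20 degrees after touching it. Let go, it stays where it is.
- mirror_cap: The black mirror housing on the carrier, cleaned for painting, not to be touched: 105 mm wide, 200 mm long along the bar, from 90 to 170 mm above the bench, beginning 120 mm from the stud's axis. Origin at its middle, at its underside.
- star_knob: Bystander: black five-lobed clamping knob with a short stud, 46 mm across, 40 mm high.
- small_nut: Bystander: small plain hexagon nut, 24 mm across flats, 13 mm high.
- tape_roll: Bystander: roll of masking tape lying flat, 100 mm across, 24 mm high.
- mixing_cup: Bystander: clear mixing cup, 84 mm across, 105 mm high.
- paint_tin: Bystander: one-litre paint tin, 100 mm across, 120 mm high.
- spanner: Bystander: open-ended spanner lying on the bench, 240 mm long.
- sanding_block: Bystander: rubber sanding block, 125 mm long, 28 mm high.
There are look-alikes about, which are no part of the job. What is shaped like the part that bears nut_centre but blue or orange is not meant.

How it is judged:
On the way, in this order (a step that is already met when the one before it is completed fails the run):
1. the nut bears on the thread and has been backed off to the very start of it (its underside 11.6 to 15 mm above the carrier, upright and on the axis) (z of nut_centre in the frame of stud between 0.0306 and 0.034 m and horizontal distance between nut_centre and stud below 0.003 m and angle between nut_centre's own z axis and vertical below 0.08 rad and contact force between nut and thread above 0.3 N), for 0.02 s.
2. the thread has dropped in (underside less than 8 mm above the carrier, upright and on the axis) (z of nut_centre in the frame of stud below 0.027 m and horizontal distance between nut_centre and stud below 0.003 m and angle between nut_centre's own z axis and vertical below 0.08 rad), for 0.1 s.
At the end, for the whole second after the job is handed in: The nut is threaded on the stud, upright (within 3 degrees) and on its axis (within 3 mm), its collar on the carrier or less than 1.5 mm above it, at rest and let go (z of nut_centre in the frame of stud between 0.0175 and 0.0205 m and horizontal distance between nut_centre and stud below 0.003 m and angle between nut_centre's own z axis and vertical below 0.05 rad and linear speed of nut below 0.01 m/s); the robot touches nothing.
It fails at once if the nut is forced on the thread (more than 40 N between them while the collar is not yet down) (contact force between nut and thread above 40 N and z of nut_centre in the frame of stud above 0.0205 m).
It fails at once if the nut is rammed on the stud (more than 60 N) (contact force between nut and stud above 60 N).
It fails at once if the nut is tightened beyond finger-tight (collar on the carrier with more than 150 N) (contact force between nut and jig above 150 N).
It fails at once if the mirror housing is touched (contact force between any of the fingers, the arm, nut and mirror_cap above 0.5 N).
It fails at once if another thing on the bench is shifted by more than 30 mm (distance of any of star_knob, small_nut, tape_roll, mixing_cup, paint_tin, spanner, sanding_block from where it was at the start of the episode above 0.03 m).
It also fails if it takes over 72 s, if anything falls off the work surface, if the arm or the gripper's body presses on something with over 40 N, if the wrist force passes 120 N, or if a joint passes its speed limit or range.

## Working session

There is one attempt and no reset: what is moved stays moved. The work goes in short steps, Python scripts to look and compute and a tool call to move; the robot and the scene stay as the last step left them, time stands still between calls to the robot, and variables do not carry over. Pictures are saved under pics/ and viewed, about 8 in all and at most 12, crops included, and the job is handed in when it is done.

Besides the shell and the picture viewer there is one more tool, called after "Call:" in YAML: its name, and indented under it one key for each argument. send_rows: Moves the arm, as the interface text tells. Its arguments: {"type":"object","properties":{"series":{"type":"array"},"newtons":{"type":"number"}},"required":["series"]}

```bash
mkdir -p pics; ls; cat > h.py <<'E'
from workcell import *
import numpy as np, cv2
from scipy.spatial.transform import Rotation as R
def cam(n):
    c=camera_info(n); q=np.array(c["attitude"],float)
    r=R.from_quat(q[[1,2,3,0]]).as_matrix() if q.size==4 else q.reshape(3,3)
    return np.array(c["K"],float),np.array(c["D"],float),np.array(c["xyz"],float),r
def ray(n,uv,z,c=None):
    K,D,t,r=c or cam(n)
    p=cv2.undistortPoints(np.array(uv,float).reshape(-1,1,2),K,D).reshape(-1,2)
    d=np.c_[p,np.ones(len(p))]@r.T
    return t+d*((z-t[2])/d[:,2])[:,None]
def proj(n,P,c=None):
    K,D,t,r=c or cam(n)
    rv=cv2.Rodrigues(r.T)[0]
    return cv2.projectPoints(np.array(P,float).reshape(-1,1,3),rv,-r.T@t,K,D)[0].reshape(-1,2)
E
python3 - <<'E'
from h import *
s=get_state();print(s)
ims=[]
for n in ["scene","top","wrist"]:
    im=read_camera(n);cv2.imwrite(f"pics/{n}0.png",im)
    print(n,camera_info(n))
    for l in ["nut_centre","stud","jig","mirror_cap"]:
        for d in silhouettes(n,l)[:4]: print(n,l,round(d["p"],2),d["box"])
E
```

```text
pics
{'clock': 0.0, 'joint_pos': array([1.09740961e+00, 3.13967812e-01, 4.50385585e-02, 1.30359177e+00,
       1.35543601e-05, 1.43121280e+00]), 'qvel': array([-0.00071041,  0.00049007, -0.00013283,  0.00127785,  0.00247423,
       -0.00054272]), 'tau': array([ 8.26597193e-05, -4.80629396e+01,  2.98531812e+01,  1.91420614e-02,
       -1.43661196e-04,  1.83598246e-05]), 'tcp_pos': array([0.18816865, 0.54283389, 0.23045176]), 'orientation': array([-2.66640323e-04,  1.66127749e-01,  9.86103862e-01, -8.20119192e-04]), 'wrist_force': array([-0.00061514,  0.14529168, -0.35429293]), 'ft_torque': array([ 0.00425392,  0.01826072, -0.04527909]), 'finger_gap': 0.08580902493864967}
scene {'K': array([[551.5466065 ,   0.        , 323.87100747],
       [  0.        , 551.5466065 , 244.30599308],
       [  0.        ,   0.        ,   1.        ]]), 'D': array([-0.02993711,  0.        ,  0.        ,  0.        ,  0.        ]), 'xyz': array([ 0.83584829, -0.58619399,  1.01573207]), 'attitude': array([-0.31545534,  0.90802837,  0.25891101, -0.09453832])}
scene nut_centre 0.96 [370.6, 179.4, 22.0, 24.7
[... 865 characters left out ...]
4 [197.1, 234.8, 23.4, 20.1]
top nut_centre 0.71 [235.3, 228.8, 16.6, 19.5]
top nut_centre 0.65 [271.2, 224.3, 19.4, 16.3]
top stud 0.63 [368.2, 189.4, 14.5, 17.7]
top jig 0.62 [234.3, 228.3, 18.6, 20.1]
top jig 0.61 [338.5, 165.8, 164.1, 64.1]
top mirror_cap 0.59 [425.7, 170.7, 78.0, 41.3]
top mirror_cap 0.26 [235.2, 225.5, 17.3, 22.9]
wrist {'K': array([[420.57387606,   0.        , 317.22429037],
       [  0.        , 420.57387606, 241.84400031],
       [  0.        ,   0.        ,   1.        ]]), 'D': array([0.02844398, 0.        , 0.        , 0.        , 0.        ]), 'xyz': array([0.12647857, 0.56500503, 0.3738087 ]), 'attitude': array([0.10633565, 0.80764163, 0.57506031, 0.07558679])}
```

```bash
python3 - <<'E'
from h import *
a=cv2.imread("pics/scene0.png")[140:480,180:560];b=cv2.imread("pics/top0.png")[130:290,150:520]
a=cv2.resize(a,None,fx=2,fy=2)[:590,:]
cv2.imwrite("pics/a.png",a)
cv2.imwrite("pics/b.png",cv2.resize(b,None,fx=2.1,fy=2.1,interpolation=cv2.INTER_CUBIC))
c=cam("top"); s=cam("scene")
for u,v in [(237,203),(209,245),(243.5,238.5),(281,232.5)]:
    print("top",u,v,ray("top",[u,v],.02,c)[0])
for u,v in [(381.6,191.7),(413,230),(372.4,218.5),(356.3,250)]:
    print("sc",u,v,ray("scene",[u,v],.019,s)[0])
print("stud top",ray("top",[375.5,198.2],.085,c),ray("scene",[334,347.5],.085,s))
E
```

```text
top 237 203 [0.55938775 0.22764746 0.02      ]
top 209 245 [0.44297751 0.30307602 0.02      ]
top 243.5 238.5 [0.46133967 0.20801335 0.02      ]
top 281 232.5 [0.47830851 0.10524375 0.02      ]
sc 381.6 191.7 [0.44327661 0.29835233 0.019     ]
sc 413 230 [0.56530778 0.22713258 0.019     ]
sc 372.4 218.5 [0.46658093 0.20853953 0.019     ]
sc 356.3 250 [0.48140816 0.10545391 0.019     ]
stud top [[ 0.56448425 -0.14682527  0.085     ]] [[ 0.5849385  -0.16334473  0.085     ]]
```

View pics/a.png

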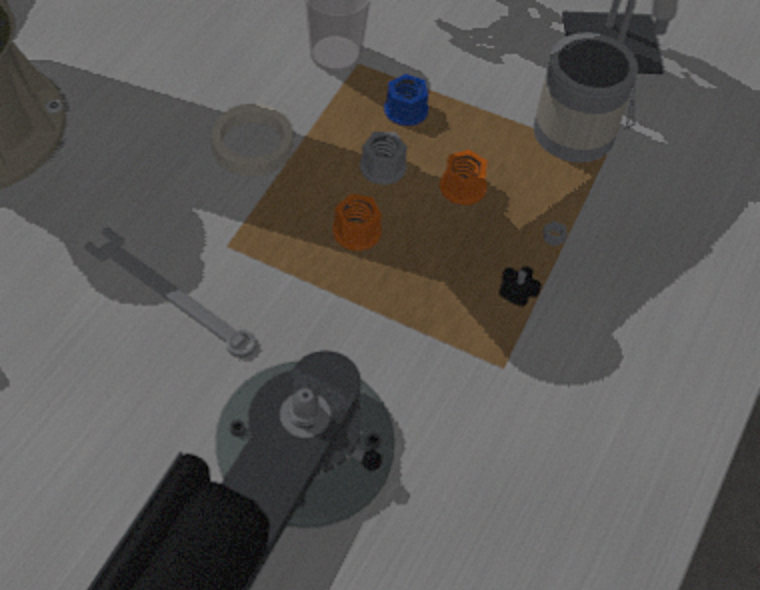

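View pics/b.png

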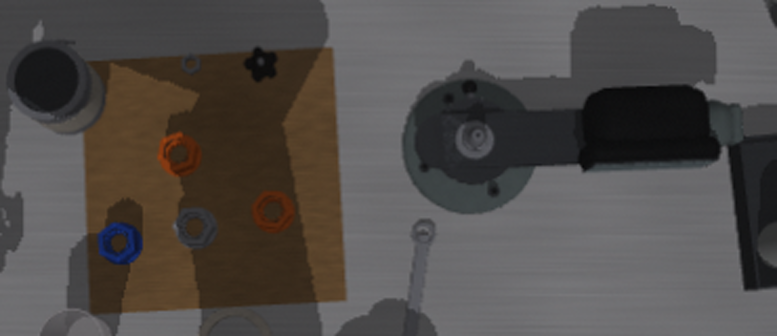

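The steel nut sits at top pixel (243,238), about (0.464, 0.208). The look-alikes are blue at (209,245) and orange at (237,203) and (281,232). The stud shows at about top (377,195) and scene (333,337).

```bash
python3 - <<'E'
from h import *
import workcell
print("gpo",grip_point_offset, [x for x in dir(workcell) if x[0]!='_'])
for n in ["top","scene"]:
    c=cam(n)
    print(n,"stud",ray(n,[(376.7,194.8)] if n=="top" else [(333,337.5)],.098,c), "nut",ray(n,[(243,238.6)] if n=="top" else [(372,217)],.025,c))
    print([ (l,d["box"]) for l in ("small_nut","star_knob","spanner","tape_roll","mixing_cup") for d in silhouettes(n,l)[:1]])
s=get_state();q=s["orientation"];T=R.from_quat(q[[1,2,3,0]]).as_matrix()
print(T)
K,D,t,r=cam("wrist"); print("cam in tool",T.T@(t-s["tcp_pos"]),"\n",T.T@r)
print((T.T@(np.array([.464,.208,.20])-s["tcp_pos"]))*100)
E
```

```text
gpo 0.0187 ['MotionError', 'camera_info', 'get_state', 'grip_point_offset', 'hand_in', 'read_camera', 'silhouettes']
top stud [[ 0.57148213 -0.14860012  0.098     ]] nut [[0.46068215 0.20868916 0.025     ]]
[('small_nut', [238.3, 155.5, 5.7, 7.9]), ('star_knob', [264.9, 152.1, 18.1, 16.5]), ('spanner', [331.2, 236.5, 23.4, 83.8]), ('tape_roll', [241.3, 275.2, 41.9, 39.7]), ('mixing_cup', [168.6, 274.3, 33.8, 33.6])]
scene stud [[ 0.57598551 -0.15240547  0.098     ]] nut [[0.46569767 0.20741824 0.025     ]]
[('small_nut', [451.6, 250.2, 11.6, 12.6]), ('star_knob', [432.9, 271.5, 18.4, 20.0]), ('spanner', [218.9, 252.0, 90.0, 63.6]), ('tape_roll', [285.1, 191.2, 37.0, 34.2]), ('mixing_cup', [331.8, 125.2, 34.8, 52.8])]
[[-9.44788960e-01  3.27679437e-01  9.13275762e-05]
 [ 3.27679446e-01  9.44788955e-01  1.02158034e-04]
 [-5.28101981e-05  1.26443952e-04 -9.99999991e-01]]
cam in tool [ 0.06564889  0.00024119 -0.14246309] 
 [[ 5.23093216e-04 -9.65972056e-01 -2.58645921e-01]
 [ 9.99999810e-01  5.89401199e-04 -1.78823509e-04]
 [ 3.25184729e-04 -2.58645779e-01  9.65972182e-01]]
[-37.02104673 -22.64822872   3.1341122 ]
```

Call:
send_rows:
  series: [-4,-2.4,0.3,0,0,0,1,-8,-4.9,0.6,0,0,0,1,-12,-7.3,1,0,0,0,1,-16,-9.8,1.4,0,0,0,1,-20,-12.2,1.7,0,0,0,1,-24,-14.7,2,0,0,0,1,-28,-17.1,2.4,0,0,0,1,-32,-19.6,2.8,0,0,0,1,-36,-22,3,0,0,0,1,-37,-22.6,3.1,0,0,0,1]

```text
clock: 2.08
tcp_pos: [0.4535, 0.2206, 0.2017]
orientation: [0.0, 0.166, 0.986, 0.0]
wrist_force: [0.5, 0.8, 0.6]
finger_gap: 0.0859
```

Call:
send_rows:
  series: [0,0,0,0,0,0,1,0,0,0,0,0,0,1,0,0,0,0,0,0,1,0,0,0,0,0,0,1]

```text
clock: 2.42
tcp_pos: [0.4518, 0.2231, 0.2016]
orientation: [-0.0, 0.166, 0.986, 0.0]
wrist_force: [-0.3, 0.1, 0.1]
finger_gap: 0.0854
```

```bash
python3 - <<'E'
from h import *
s=get_state();print(s["tcp_pos"],s["joint_pos"],s["clock"])
c=cam("wrist");im=read_camera("wrist");cv2.imwrite("pics/w1.png",im)
for d in silhouettes("wrist","nut_centre")[:4]:
    b=d["box"]; m=d["pixels"]; print(round(d["p"],2),b,im[m].mean(0))
cv2.imwrite("pics/w1c.png",cv2.resize(im[100:400,160:480],None,fx=2,fy=2,interpolation=cv2.INTER_CUBIC)[:600])
p=proj("wrist",[[.464,.208,.038]],c);print(p)
E
```

```text
[0.45177485 0.22312145 0.2015728 ] [ 2.99094677e-01  1.87533300e-01 -1.92661859e-01  1.19082190e+00
  3.26001954e-04  6.31672548e-01] 2.4167
0.73 [272.8, 197.2, 68.5, 78.2] [124.59026029 121.93814722 122.89280716]
0.6 [383.3, 131.7, 81.1, 74.3] [165.19877206  88.14632898  56.30800716]
0.58 [165.1, 257.4, 71.0, 80.1] [ 52.62873563  87.88735632 148.95948276]
0.56 [340.3, 294.9, 62.8, 77.6] [ 65.81808454 112.105939   191.92830391]
[[303.2516665  242.14358352]]
```

View pics/w1c.png

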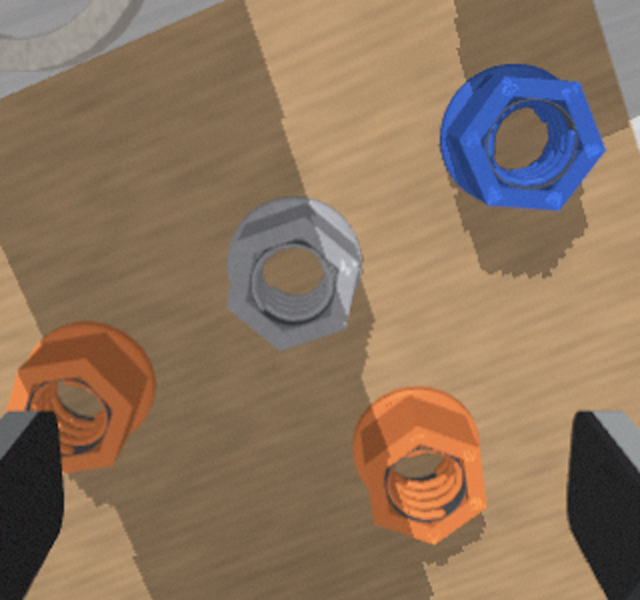

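```bash
python3 - <<'E'
from h import *
s=get_state();c=cam("wrist");q=s["orientation"];T=R.from_quat(q[[1,2,3,0]]).as_matrix()
uv=np.array([(228,290),(282,349),(347,324),(360,267),(305,222),(240,238)])/2.+[160,100]
P=ray("wrist",uv,.038,c)
print(P); C=P.mean(0)
print("centre",C,"radii",np.linalg.norm((P-C)[:,:2],axis=1)*1e3,"bore",ray("wrist",[160+294/2,100+281/2],.038,c))
a=np.degrees(np.arctan2(P[:,1]-C[1],P[:,0]-C[0]));print(a%60)
print("tool y yaw",np.degrees(np.arctan2(T[1,1],T[0,1])), "tool shift cm",T.T@(C-s["tcp_pos"])*100)
for n,uv in (("scene",(450+5,250+6)),("top",(241,159))): pass
for n in("top",):
  print([(x,ray(n,[x],.03)[0]) for x in((209,245),(237,203),(281,232.5))])
E
```

```text
[[0.45891094 0.18679166 0.038     ]
 [0.48772522 0.19819373 0.038     ]
 [0.48628099 0.22502635 0.038     ]
 [0.46660478 0.23670157 0.038     ]
 [0.44373086 0.22281815 0.038     ]
 [0.44159089 0.19801675 0.038     ]]
centre [0.46414061 0.21125803 0.038     ] radii [25.01905711 26.96126773 26.07226058 25.56258604 23.45622052 26.1499855 ] bore [[0.4636887  0.21151224 0.038     ]]
[17.93462482 31.01646768 31.87601756 24.46825394 30.47271776 30.4216246 ]
tool y yaw 71.01139253429751 tool shift cm [-1.58585039 -0.75849612 16.36431569]
[((209, 245), array([0.44234901, 0.30104154, 0.03      ])), ((237, 203), array([0.55796359, 0.22612853, 0.03      ])), ((281, 232.5), array([0.47743853, 0.10456144, 0.03      ]))]
```

Call:
send_rows:
  series: [-0.4,-0.2,1.2,0,0,7.1,0.75,-0.8,-0.4,2.4,0,0,14.2,0.75,-1.2,-0.6,3.6,0,0,21.3,0.75,-1.6,-0.76,4.8,0,0,28.4,0.75,-1.6,-0.76,6,0,0,35.5,0.75,-1.6,-0.76,7.2,0,0,42.6,0.75,-1.6,-0.76,8.4,0,0,49.7,0.75,-1.6,-0.76,9.6,0,0,56.8,0.75,-1.6,-0.76,10.8,0,0,63.9,0.75,-1.6,-0.76,12,0,0,71,0.75]
  newtons: 20

```text
clock: 3.35
tcp_pos: [0.4645, 0.2113, 0.0812]
orientation: [0.0, 0.709, 0.705, 0.0]
wrist_force: [0.3, -0.3, -0.5]
finger_gap: 0.0645
```

Call:
send_rows:
  series: [0,0,0,0,0,0,0.75,0,0,0,0,0,0,0.75,0,0,0,0,0,0,0.75]

```text
clock: 3.6
tcp_pos: [0.4651, 0.2108, 0.0822]
orientation: [0.0, 0.706, 0.708, 0.0]
wrist_force: [-0.0, 0.7, 0.1]
finger_gap: 0.0639
```

```bash
cat >> h.py <<'E'
def st():
    s=get_state();q=s["orientation"];T=R.from_quat(q[[1,2,3,0]]).as_matrix()
    print("t",round(s["clock"],2),"tcp",s["tcp_pos"].round(4),"yaw_y",np.degrees(np.arctan2(T[1,1],T[0,1])).round(1),"j",s["joint_pos"].round(3),"F",s["wrist_force"].round(1),"M",s["ft_torque"].round(2),"gap",round(s["finger_gap"],4))
    return s,T
E
python3 - <<'E'
from h import *
s,T=st();c=cam("wrist");im=read_camera("wrist");cv2.imwrite("pics/w2.png",im)
print(T)
for d in silhouettes("wrist","nut_centre")[:3]: print(round(d["p"],2),d["box"])
for z in (.038,): print(proj("wrist",[[.464,.2113,z]],c))
print("shift to",T.T@(np.array([.464,.2113,.011])-s["tcp_pos"])*100)
E
```

```text
t 3.6 tcp [0.4651 0.2108 0.0822] yaw_y 0.1 j [ 0.268  0.287 -0.375  0.909  0.     1.837] F [-0.   0.7  0.1] M [-0.01 -0.01 -0.03] gap 0.0639
[[-2.32490804e-03  9.99997018e-01  7.47783053e-04]
 [ 9.99997253e-01  2.32468568e-03  2.98084632e-04]
 [ 2.96345383e-04  7.48474019e-04 -9.99999676e-01]]
0.88 [308.2, 370.7, 93.9, 67.4]
0.85 [445.5, 160.4, 142.0, 123.6]
0.75 [265.9, 203.7, 103.9, 125.9]
[[314.97791976 273.03795652]]
shift to [ 0.04840998 -0.11563546  7.11897491]
```

View pics/w2.png

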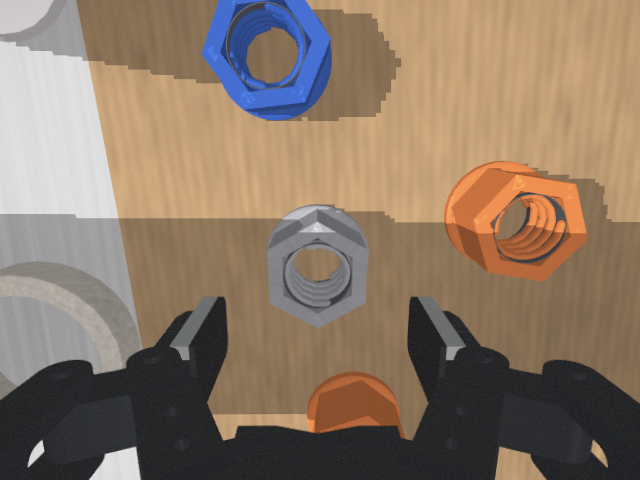

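Steel nut centred at (318,273), flats facing the jaws; predicted pixel (315,273). Descend and grip.

Call:
send_rows:
  series: [0,-0.05,2,0,0,0,0.75,0,-0.05,4,0,0,0,0.75,0,-0.05,5.5,0,0,0,0.75,0,-0.05,6.5,0,0,0,0.75,0,-0.05,7.1,0,0,0,0.75,0,-0.05,7.1,0,0,0,0.75,0,-0.05,7.1,0,0,0,0.4,0,-0.05,7.1,0,0,0,0.4,0,-0.05,7.1,0,0,0,0.4,0,-0.05,7.1,0,0,0,0.4]
  newtons: 30

```text
clock: 4.53
tcp_pos: [0.4653, 0.2102, 0.0114]
orientation: [0.0, 0.708, 0.706, 0.001]
wrist_force: [-1.6, -0.7, 4.0]
finger_gap: 0.0453
```

Call:
send_rows:
  series: [0,0,0,0,0,0,0.3,0,0,0,0,0,0,0.3,0,0,0,0,0,0,0.3,0,0,0,0,0,0,0.3]

```text
clock: 4.87
tcp_pos: [0.4653, 0.2102, 0.0114]
orientation: [0.0, 0.708, 0.706, 0.001]
wrist_force: [-0.9, -0.1, 6.0]
finger_gap: 0.0455
```

```bash
python3 - <<'E'
from h import *
st()
E
```

```text
t 4.87 tcp [0.4653 0.2102 0.0114] yaw_y -0.1 j [ 0.267  0.368 -0.463  0.738  0.     1.84 ] F [-0.9 -0.1  6. ] M [-0.02  0.28  0.03] gap 0.0455
```

Call:
send_rows:
  series: [0,0,-2,0,0,0,0.3,0,0,-6,0,0,0,0.3,0,0,-10,0,0,0,0.3,-2,0.9,-14,0,0,0,0.3,-5,2.2,-16,0,0,0,0.3,-8,3.5,-18,0,0,0,0.3,-11.5,4.9,-18,0,0,0,0.3,-15,6.4,-18,0,0,0,0.3,-18.5,7.9,-18,0,0,0,0.3,-22,9.4,-18,0,0,0,0.3]
  newtons: 40

```text
clock: 5.7
tcp_pos: [0.5579, -0.0119, 0.1899]
orientation: [-0.0, 0.708, 0.706, -0.0]
wrist_force: [0.3, 0.6, -3.9]
finger_gap: 0.0453
```

Call:
send_rows:
  series: [-3.5,1.4,0,0,0,0,0.3,-3.5,1.4,0,0,0,0,0.3,-3.5,1.4,0,0,0,0,0.3,-3.5,1.4,0,0,0,0,0.3,-3.5,1.4,0,0,0,0,0.3]

```text
clock: 6.12
tcp_pos: [0.5711, -0.0443, 0.1898]
orientation: [-0.001, 0.708, 0.707, -0.0]
wrist_force: [-0.9, -0.1, -3.1]
finger_gap: 0.0451
```

```bash
python3 - <<'E'
from h import *
s,T=st();c=cam("wrist");im=read_camera("wrist");cv2.imwrite("pics/w3.png",im)
for l in("stud","nut_centre"):
  for d in silhouettes("wrist",l)[:2]: print(l,round(d["p"],2),d["box"])
print(proj("wrist",[[.573,-.150,.098]],c))
E
```

```text
t 6.12 tcp [ 0.5711 -0.0443  0.1898] yaw_y -0.1 j [-0.218  0.325 -0.039  1.208  0.     1.354] F [-0.9 -0.1 -3.1] M [ 0.03  0.03 -0.03] gap 0.0451
nut_centre 0.8 [141.2, 0.5, 96.7, 43.7]
nut_centre 0.79 [239.7, 234.5, 155.6, 189.4]
[[320.82558485 405.42759154]]
```

View pics/w3.png

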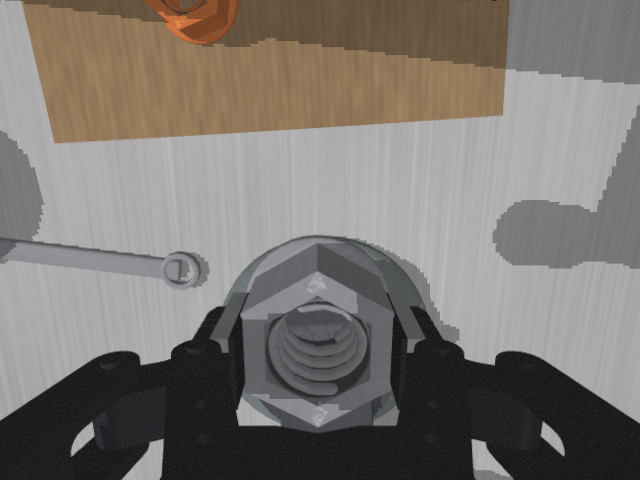

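The camera's upper side is +y, so the held nut hides the stud. I'll turn the tool 90° and stand off to +x for a clear look.

Call:
send_rows:
  series: [-1,0.8,0,0,0,-7,0.3,-2,1.6,0,0,0,-14,0.3,-3,2.4,0,0,0,-21,0.3,-4,3.2,0,0,0,-28,0.3,-5,4,0,0,0,-35,0.3,-6,4.8,0,0,0,-42,0.3,-7,5.6,0,0,0,-49,0.3,-8,6.4,0,0,0,-56,0.3,-9,7.2,0,0,0,-63,0.3,-10.6,8.2,0,0,0,-70,0.3]

```text
clock: 7.1
tcp_pos: [0.6539, -0.1497, 0.1907]
orientation: [-0.0, 0.17, 0.985, 0.0]
wrist_force: [-0.5, -0.2, -3.6]
finger_gap: 0.0449
```

Call:
send_rows:
  series: [0,0,0,0,0,-7,0.3,0,0,0,0,0,-14,0.3,0,0,0,0,0,-20,0.3,0,0,0,0,0,-20,0.3,0,0,0,0,0,-20,0.3,0,0,0,0,0,-20,0.3]

```text
clock: 7.6
tcp_pos: [0.6538, -0.1507, 0.1906]
orientation: [0.0, 0.002, 1.0, 0.0]
wrist_force: [-0.6, 0.5, -5.3]
finger_gap: 0.0452
```

```bash
python3 - <<'E'
from h import *
s,T=st();c=cam("wrist");im=read_camera("wrist");cv2.imwrite("pics/w4.png",im)
for l in("stud","nut_centre"):
  for d in silhouettes("wrist",l)[:2]: print(l,round(d["p"],2),d["box"])
print(proj("wrist",[[.573,-.150,.098],[.573,-.150,.06]],c))
E
```

```text
t 7.6 tcp [ 0.6538 -0.1507  0.1906] yaw_y 89.8 j [-0.346  0.517  0.254  1.308  0.    -0.342] F [-0.6  0.5 -5.3] M [-0.06  0.01 -0.08] gap 0.0452
stud 0.83 [274.0, 63.3, 79.9, 84.2]
nut_centre 0.79 [241.8, 233.2, 155.5, 195.0]
[[317.5582514   98.97520183]
 [317.4934485  103.22083278]]
```

View pics/w4.png

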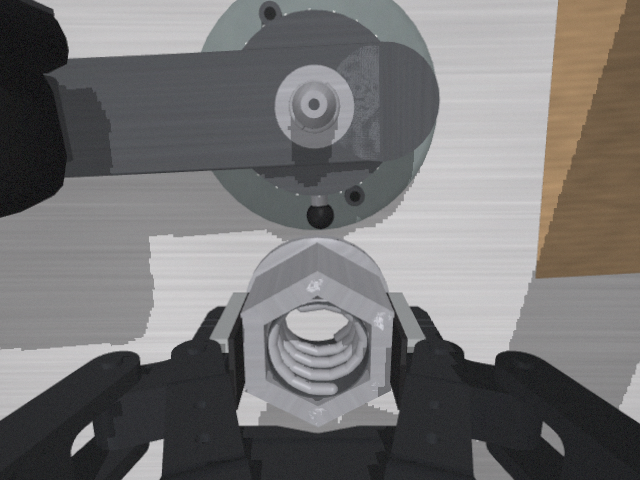

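```bash
python3 - <<'E'
from h import *
s,T=st();c=cam("wrist")
S=ray("wrist",[(314,103.5)],.098,c)[0]; S2=ray("wrist",[(314,105)],.06,c)[0];print("stud",S,S2)
zt=s["tcp_pos"][2]-.0114+.038
for uv in [(317,345),(318,425),(243,378),(392,378)]:
    P=ray("wrist",[uv],zt,c)[0]; print(uv,T.T@(P-s["tcp_pos"])*1e3)
im=cv2.imread("pics/w4.png")
a=cv2.resize(im[60:150,260:370],None,fx=4,fy=4,interpolation=cv2.INTER_CUBIC)
b=cv2.resize(im[230:430,225:410],None,fx=1.8,fy=1.8,interpolation=cv2.INTER_CUBIC)
h=max(a.shape[0],b.shape[0]);o=np.zeros((h,a.shape[1]+b.shape[1],3),np.uint8);o[:a.shape[0],:a.shape[1]]=a;o[:b.shape[0],a.shape[1]:]=b
cv2.imwrite("pics/w4c.png",o);print(a.shape,b.shape)
E
```

```text
t 7.75 tcp [ 0.6538 -0.1511  0.1906] yaw_y 89.8 j [-0.347  0.517  0.254  1.308  0.    -0.344] F [ 0.  -0.1 -4.5] M [-0.02 -0.   -0.01] gap 0.0454
stud [ 0.57527044 -0.152347    0.098     ] [ 0.57404833 -0.15261284  0.06      ]
(317, 345) [  1.97567418   0.17669003 -26.60022309]
(318, 425) [-26.3394287    0.50743188 -26.5969151 ]
(243, 378) [ -9.32688718 -22.83224081 -26.59982045]
(392, 378) [ -9.31163727  23.50646227 -26.59798435]
(360, 440, 3) (360, 333, 3)
```

View pics/w4c.png

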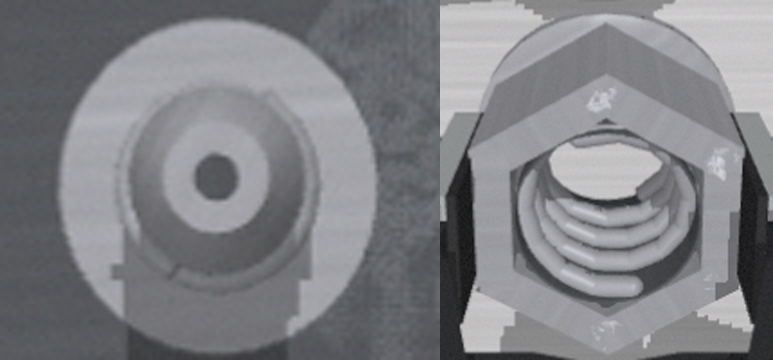

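```bash
python3 - <<'E'
from h import *
s,T=st();c=cam("wrist")
print("stud",ray("wrist",[(314.25,104.2)],.098,c)[0])
uv=[(316.7,423.3),(316.7,271.7),(244.4,313),(244.4,388),(392.8,314.4),(391.7,391)]
for dz in (.0236,.0266,.0296):
    P=(ray("wrist",uv,s["tcp_pos"][2]+dz,c)-s["tcp_pos"])@T*1e3
    print(dz,P[:,:2].round(1).tolist(),P.mean(0),"flats",np.ptp(P[2:,1]),"vert",P[1,0]-P[0,0])
E
```

```text
t 7.75 tcp [ 0.6538 -0.1511  0.1906] yaw_y 89.8 j [-0.347  0.517  0.254  1.308  0.    -0.344] F [ 0.  -0.1 -4.5] M [-0.02 -0.   -0.01] gap 0.0454
stud [ 0.575622   -0.15221602  0.098     ]
0.0236 [[-28.1, 0.1], [24.5, 0.1], [11.2, -22.0], [-14.9, -23.1], [10.7, 23.4], [-16.0, 24.2]] [ -2.08821484   0.43301603 -23.59974001] flats 47.349778597510806 vert 52.567545317834345
0.0266 [[-25.7, 0.1], [25.5, 0.1], [12.5, -21.5], [-12.9, -22.5], [12.1, 22.8], [-13.9, 23.6]] [ -0.38118508   0.42690918 -26.59993891] flats 46.15476650757996 vert 51.24084741018869
0.0296 [[-23.3, 0.1], [26.6, 0.1], [13.9, -20.9], [-10.8, -22.0], [13.5, 22.2], [-11.8, 23.0]] [  1.32584469   0.42080234 -29.60013782] flats 44.95975441764908 vert 49.91414950254305
```

Call:
send_rows:
  series: [0.8,0,0,0,0,7,0.3,1.6,0,0,0,0,14,0.3,2.4,0,0,0,0,21,0.3,3.2,0,0,0,0,28,0.3,4,-0.1,0,0,0,35,0.3,4.8,-0.1,0,0,0,42,0.3,5.6,-0.1,0.5,0,0,49,0.3,6.4,-0.13,1,0,0,56,0.3,7.2,-0.13,2,0,0,63,0.3,7.85,-0.13,3,0,0,70,0.3]

```text
clock: 8.58
tcp_pos: [0.5751, -0.1526, 0.1608]
orientation: [0.001, 0.577, 0.816, 0.0]
wrist_force: [-0.4, -0.0, -4.0]
finger_gap: 0.0453
```

Call:
send_rows:
  series: [0,0,0,0,0,7,0.3,0,0,0.5,0,0,14,0.3,0,0,1,0,0,20,0.3,0,0,1.5,0,0,20,0.3,0,0,2,0,0,20,0.3,0,0,2,0,0,20,0.3,0,0,2,0,0,20,0.3]

```text
clock: 9.17
tcp_pos: [0.575, -0.1524, 0.1401]
orientation: [-0.0, 0.707, 0.707, -0.0]
wrist_force: [0.1, 0.6, -5.2]
finger_gap: 0.0457
```

```bash
python3 - <<'E'
from h import *
s,T=st();print(T.round(4).tolist())
print("to target cm",T.T@(np.array([.5753,-.1524,.102])-s["tcp_pos"])*100)
E
```

```text
t 9.17 tcp [ 0.575  -0.1524  0.1401] yaw_y -0.0 j [-0.394  0.392 -0.067  1.113  0.     1.177] F [ 0.1  0.6 -5.2] M [-0.04  0.03  0.  ] gap 0.0457
[[0.0006, 1.0, -0.0007], [1.0, -0.0006, 0.0004], [0.0004, -0.0007, -1.0]]
to target cm [2.00009853e-03 2.88962635e-02 3.81108747e+00]
```

Call:
send_rows:
  series: [0,0.03,1,0,0,0,0.3,0,0.03,2,0,0,0,0.3,0,0.03,2.6,0,0,0,0.3,0,0.03,3,0,0,0,0.3,0,0.03,3.4,0,0,0,0.3,0,0.03,3.8,0,0,0,0.3,0,0.03,3.8,0,0,0,0.3]
  newtons: 20

```text
clock: 9.75
tcp_pos: [0.5752, -0.1524, 0.1015]
orientation: [-0.001, 0.708, 0.706, -0.0]
wrist_force: [-0.2, 0.1, -4.3]
finger_gap: 0.045
```

```bash
python3 - <<'E'
from h import *
st()
E
```

```text
t 9.75 tcp [ 0.5752 -0.1524  0.1015] yaw_y -0.1 j [-0.394  0.419 -0.125  1.028  0.     1.179] F [-0.2  0.1 -4.3] M [-0.02  0.04 -0.03] gap 0.045
```

Call:
send_rows:
  series: [0,0,0.2,0,0,0,0.3,0,0,0.4,0,0,0,0.3,0,0,0.4,0,0,0,0.3]

```text
clock: 10.0
tcp_pos: [0.5756, -0.1525, 0.0983]
orientation: [-0.0, 0.708, 0.706, 0.0]
wrist_force: [0.2, 0.1, -4.4]
finger_gap: 0.0455
```

Call:
send_rows:
  series: [0,0,0.2,0,0,0,0.3,0,0,0.4,0,0,0,0.3,0,0,0.5,0,0,0,0.3,0,0,0.5,0,0,0,0.3]

```text
clock: 10.33
tcp_pos: [0.5756, -0.1524, 0.0932]
orientation: [-0.0, 0.708, 0.706, 0.0]
wrist_force: [-0.9, 0.3, -4.9]
finger_gap: 0.0454
```

```bash
python3 - <<'E'
from h import *
st()
E
```

```text
t 10.33 tcp [ 0.5756 -0.1524  0.0932] yaw_y -0.1 j [-0.394  0.426 -0.137  1.008  0.     1.179] F [-0.9  0.3 -4.9] M [ 0.11 -0.02  0.07] gap 0.0454
```

Call:
send_rows:
  series: [0,0,0.15,0,0,0,0.3,0,0,0.3,0,0,0,0.3,0,0,0.45,0,0,0,0.3,0,0,0.6,0,0,0,0.3,0,0,0.65,0,0,0,0.3,0,0,0.65,0,0,0,0.3]

```text
clock: 10.83
tcp_pos: [0.5756, -0.1522, 0.0867]
orientation: [-0.0, 0.708, 0.706, 0.0]
wrist_force: [-0.1, 3.4, -4.4]
finger_gap: 0.0452
```

Call:
send_rows:
  series: [0,0,0.1,0,0,0,0.3,0,0,0.2,0,0,0,0.3,0,0,0.2,0,0,0,0.3]

```text
clock: 11.08
tcp_pos: [0.5757, -0.1523, 0.0848]
orientation: [-0.0, 0.708, 0.706, 0.0]
wrist_force: [1.4, 3.4, -3.4]
finger_gap: 0.0452
```

Call:
send_rows:
  series: [0.04,0,0.1,0,0,0,0.3,0.04,0,0.2,0,0,0,0.3,0.04,0,0.2,0,0,0,0.3]

```text
clock: 11.33
tcp_pos: [0.5757, -0.1523, 0.0836]
orientation: [0.0, 0.708, 0.706, 0.0]
wrist_force: [-1.6, 3.3, 2.4]
finger_gap: 0.0451
```

Call:
send_rows:
  series: [0,0,0.1,0,0,0,0.3,0,0,0.2,0,0,0,0.3,0,0,0.2,0,0,0,0.3]

```text
clock: 11.58
tcp_pos: [0.5758, -0.1523, 0.0832]
orientation: [0.001, 0.708, 0.706, 0.0]
wrist_force: [-5.4, 3.4, 13.6]
finger_gap: 0.045
```

Call:
send_rows:
  series: [0.02,0,-0.08,0,0,0,0.3,0.02,0,-0.1,0,0,-5,0.3,0.02,0,-0.12,0,0,-10,0.3,0.02,0,-0.14,0,0,-15,0.3,0.02,0,-0.16,0,0,-20,0.3,0.02,0,-0.16,0,0,-20,0.3]

```text
clock: 12.08
tcp_pos: [0.5758, -0.152, 0.0836]
orientation: [0.001, 0.574, 0.819, 0.0]
wrist_force: [-3.1, 2.9, 5.1]
finger_gap: 0.0452
```

```bash
python3 - <<'E'
from h import *
st()
E
```

```text
t 12.08 tcp [ 0.5758 -0.152   0.0836] yaw_y 20.0 j [-0.393  0.433 -0.152  0.985 -0.     0.829] F [-3.1  2.9  5.1] M [0.71 0.62 0.02] gap 0.0452
```

Call:
send_rows:
  series: [0,0,-0.02,0,0,-5,0.3,0,0,-0.04,0,0,-10,0.3,0,0,-0.06,0,0,-15,0.3,0,0,-0.08,0,0,-20,0.3,0,0,-0.08,0,0,-20,0.3]

```text
clock: 12.5
tcp_pos: [0.5752, -0.1523, 0.0826]
orientation: [-0.0, 0.424, 0.906, -0.0]
wrist_force: [-1.3, 1.1, -3.7]
finger_gap: 0.0454
```

Bearing vanished (Fz back to the nut's hanging weight), so it has passed the thread start. Now I lower it to see whether it drops.

Call:
send_rows:
  series: [0,0,0,0,0,-4,0.3,0,0,0,0,0,-8,0.3,0,0,0.1,0,0,-8,0.3,0,0,0.2,0,0,-8,0.3,0,0,0.2,0,0,-8,0.3]

```text
clock: 12.92
tcp_pos: [0.5753, -0.1523, 0.0808]
orientation: [-0.0, 0.361, 0.933, -0.0]
wrist_force: [-0.3, 0.6, -3.7]
finger_gap: 0.0455
```

```bash
python3 - <<'E'
from h import *
st()
E
```

```text
t 12.92 tcp [ 0.5753 -0.1523  0.0808] yaw_y 47.7 j [-0.393  0.436 -0.155  0.981 -0.001  0.346] F [-0.3  0.6 -3.7] M [0.07 0.02 0.02] gap 0.0455
```

Call:
send_rows:
  series: [0,0,0.1,0,0,0,0.3,0,0,0.2,0,0,0,0.3,0,0,0.3,0,0,0,0.3,0,0,0.3,0,0,0,0.3]

```text
clock: 13.25
tcp_pos: [0.5755, -0.1521, 0.0781]
orientation: [-0.0, 0.36, 0.933, -0.0]
wrist_force: [-0.5, -0.4, -3.9]
finger_gap: 0.0454
```

Call:
send_rows:
  series: [0,0,0.1,0,0,0,0.3,0,0,0.2,0,0,0,0.3,0,0,0.2,0,0,0,0.3]

```text
clock: 13.5
tcp_pos: [0.5756, -0.1522, 0.0779]
orientation: [0.0, 0.36, 0.933, -0.0]
wrist_force: [-4.0, 0.8, 6.4]
finger_gap: 0.0452
```

Call:
send_rows:
  series: [0,0,0,0,0,5,0.3,0,0,0.02,0,0,10,0.3,0,0,0.04,0,0,15,0.3,0,0,0.07,0,0,20,0.3,0,0,0.09,0,0,25,0.3,0,0,0.09,0,0,25,0.3]

```text
clock: 14.0
tcp_pos: [0.5757, -0.152, 0.0767]
orientation: [0.0, 0.554, 0.832, 0.0]
wrist_force: [-3.5, 1.9, 5.6]
finger_gap: 0.0457
```

```bash
python3 - <<'E'
from h import *
st()
E
```

```text
t 14.0 tcp [ 0.5757 -0.152   0.0767] yaw_y 22.7 j [-0.393  0.439 -0.161  0.97   0.     0.782] F [-3.5  1.9  5.6] M [ 0.4   0.96 -0.05] gap 0.0457
```

Call:
send_rows:
  series: [0,0,0.02,0,0,6,0.3,0,0,0.05,0,0,12,0.3,0,0,0.08,0,0,18,0.3,0,0,0.1,0,0,24,0.3,0,0,0.13,0,0,30,0.3,0,0,0.16,0,0,36,0.3,0,0,0.18,0,0,42,0.3,0,0,0.18,0,0,42,0.3]

```text
clock: 14.67
tcp_pos: [0.5761, -0.1518, 0.0749]
orientation: [0.0, 0.815, 0.579, 0.001]
wrist_force: [-3.1, 2.5, 5.5]
finger_gap: 0.0452
```

Call:
send_rows:
  series: [0,0,0.02,0,0,6,0.3,0,0,0.05,0,0,12,0.3,0,0,0.08,0,0,18,0.3,0,0,0.1,0,0,24,0.3,0,0,0.13,0,0,30,0.3,0,0,0.13,0,0,30,0.3]

```text
clock: 15.17
tcp_pos: [0.5764, -0.152, 0.0736]
orientation: [0.0, 0.937, 0.349, 0.001]
wrist_force: [-1.9, 1.4, 5.6]
finger_gap: 0.0454
```

```bash
python3 - <<'E'
from h import *
st()
E
```

```text
t 15.17 tcp [ 0.5764 -0.152   0.0736] yaw_y -49.2 j [-3.930e-01  4.420e-01 -1.650e-01  9.620e-01  1.000e-03  2.037e+00] F [-1.9  1.4  5.6] M [ 0.41  0.46 -0.08] gap 0.0454
```

Call:
send_rows:
  series: [0,0,0.02,0,0,6,0.3,0,0,0.05,0,0,12,0.3,0,0,0.08,0,0,18,0.3,0,0,0.1,0,0,24,0.3,0,0,0.1,0,0,24,0.3]

```text
clock: 15.58
tcp_pos: [0.5766, -0.1522, 0.0725]
orientation: [0.0, 0.989, 0.147, 0.001]
wrist_force: [-1.8, 1.9, 5.3]
finger_gap: 0.0453
```

Call:
send_rows:
  series: [0,0,0.02,0,0,5,0.3,0,0,0.04,0,0,10,0.3,0,0,0.04,0,0,10,0.3]

```text
clock: 15.83
tcp_pos: [0.5766, -0.1524, 0.0721]
orientation: [0.001, 0.998, 0.061, 0.001]
wrist_force: [-1.0, 0.8, 5.9]
finger_gap: 0.0451
```

```bash
python3 - <<'E'
from h import *
st()
E
```

```text
t 15.83 tcp [ 0.5766 -0.1524  0.0721] yaw_y -83.0 j [-0.393  0.443 -0.166  0.959  0.     2.627] F [-1.   0.8  5.9] M [ 0.17  0.4  -0.09] gap 0.0451
```

Call:
send_rows:
  series: [0,0,0.02,0,0,4,0.3,0,0,0.04,0,0,8,0.3,0,0,0.04,0,0,8,0.3]

```text
clock: 16.08
tcp_pos: [0.5766, -0.1525, 0.0717]
orientation: [0.001, 1.0, -0.009, 0.001]
wrist_force: [-2.0, -0.1, 5.6]
finger_gap: 0.0448
```

Call:
send_rows:
  series: [0,0,0.02,0,0,4,0.3,0,0,0.04,0,0,8,0.3,0,0,0.04,0,0,8,0.3]

```text
clock: 16.33
tcp_pos: [0.5768, -0.1527, 0.0715]
orientation: [0.001, 0.997, -0.079, 0.001]
wrist_force: [-2.2, 1.0, 6.2]
finger_gap: 0.0453
```

```bash
python3 - <<'E'
from h import *
st()
E
```

```text
t 16.33 tcp [ 0.5768 -0.1527  0.0715] yaw_y -99.0 j [-0.393  0.444 -0.167  0.957 -0.     2.906] F [-2.2  1.   6.2] M [-0.01  0.48 -0.11] gap 0.0453
```

Call:
send_rows:
  series: [0,0,0.02,0,0,3,0.3,0,0,0.03,0,0,6,0.3,0,0,0.03,0,0,6,0.3]

```text
clock: 16.58
tcp_pos: [0.5769, -0.1528, 0.0715]
orientation: [0.001, 0.991, -0.13, 0.002]
wrist_force: [-1.8, 0.6, 7.8]
finger_gap: 0.0453
```

```bash
python3 - <<'E'
from h import *
st()
E
```

```text
t 16.58 tcp [ 0.5769 -0.1528  0.0715] yaw_y -105.0 j [-3.93e-01  4.44e-01 -1.67e-01  9.57e-01 -1.00e-03  3.01e+00] F [-1.8  0.6  7.8] M [-0.02  0.58 -0.09] gap 0.0453
```

The collar is seated: z stays at 0.0715 while the force rises. I'll ease off, open, and lift.

Call:
send_rows:
  series: [0,0,-0.1,0,0,0,0.3,0,0,-0.1,0,0,0,0.75,0,0,-0.1,0,0,0,0.75,0,0,-0.1,0,0,0,0.75,0,0,-0.1,0,0,0,0.75,0,0,-0.1,0,0,0,0.75]

```text
clock: 17.08
tcp_pos: [0.5757, -0.152, 0.0707]
orientation: [-0.0, 0.991, -0.131, -0.0]
wrist_force: [-0.3, 0.0, -0.4]
finger_gap: 0.0637
```

Call:
send_rows:
  series: [0,0,-1,0,0,0,0.75,0,0,-3,0,0,0,0.75,0,0,-6,0,0,0,0.75,0,0,-9,0,0,0,0.75,0,0,-12,0,0,0,0.75,0,0,-12,0,0,0,0.75,0,0,-12,0,0,0,0.75]

```text
clock: 17.67
tcp_pos: [0.5772, -0.1526, 0.194]
orientation: [0.001, 0.991, -0.131, 0.003]
wrist_force: [-0.0, 0.2, 0.2]
finger_gap: 0.0643
```

```bash
python3 - <<'E'
from h import *
s,T=st();c=cam("wrist");im=read_camera("wrist");cv2.imwrite("pics/w5.png",im)
for d in silhouettes("wrist","nut_centre")[:2]: print(round(d["p"],2),d["box"])
print(proj("wrist",[[.5757,-.1524,.098],[.5757,-.1524,.06]],c))
E
```

```text
t 17.67 tcp [ 0.5772 -0.1526  0.194 ] yaw_y -105.1 j [-0.393  0.363  0.026  1.228  0.     3.012] F [-0.   0.2  0.2] M [ 0.02  0.01 -0.03] gap 0.0643
0.96 [10.8, 353.6, 59.2, 38.1]
0.66 [273.9, 189.2, 87.4, 100.0]
[[317.7582643  247.03261894]
 [317.64431272 231.97427568]]
```

View pics/w5.png

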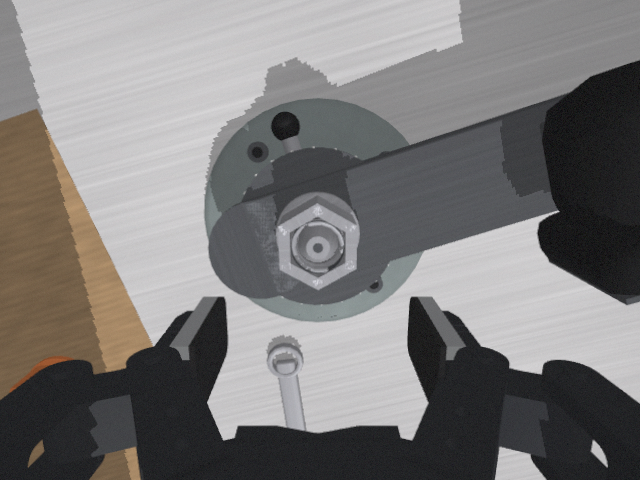

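```bash
python3 -c "
from h import *
print(hand_in()); st()"
```

```text
the job is handed in; nothing more can be done
None
the job is handed in; nothing more can be done
```

The steel collar nut is threaded onto the stud with its collar on the carrier, let go, and the job is handed in; no verdict was reported.

- **Start of the thread:** I set the nut over the stud and bore on it with about 10–18 N. Turning it backwards, the thread dropped in within about 48°. The nut's underside was about 12.2 mm above the carrier while it was still bearing. That is within the 11.6–15 mm needed, but I worked it out from the tool height rather than seeing it.
- **Drop and run-on:** The nut then came down freely to about 6.5 mm. I ran it on about 150° clockwise, roughly 1 mm for each 22°. I stopped when it no longer went down (tool height steady at 71.5 mm), with about 12 N of downward push.
- **Last checks:** The final wrist picture shows the nut level on the stud, with the stud's top about flush with the nut's top, as it should be when seated. The wrist force read zero after release, and the gripper was about 12 cm clear. I never moved near the mirror housing or the other things on the bench. The robot's clock stood at about 18 s of the 72 s allowed.
- **Disagreement:** The overhead camera put the stud about 5 mm away from where the scene and wrist cameras did. I used the wrist and scene position, and the nut went on with only 3–5 N of sideways force.

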